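# Bring the tally wheel round to the full-batch mark

### The job

A batch of tortillas is done: with light fingertip flicks against its edge tabs, advance the counter's wooden tally wheel clockwise (seen from above), click by click, until its one long tab has clicked home exactly at the steel pointer, and not a click past it. Never squeeze the wheel, do not lift the counter or push it out of its place, leave everything else on the shelf where it is, and finish with the hand clear.

Things in the scene. Friction and masses are not known exactly. Their poses are not given: they have to be found in the camera images.
- counter: the tally counter, loose, 1.1 kg, 64 mm high: round black plastic foot (148 mm across, 14 mm high, a tongue under the pointer to 121 mm from the axis), a steel drum on it (108 mm across, top at 38 mm), above that a flat wooden tally wheel on the same vertical axis. Origin under the foot on the axis; x axis points from the axis to the pointer, z up
- tally_wheel (a joint): wheel angle, rad: grows as it turns clockwise seen from above; 0 with the long tab at the pointer; starts near -1.57, -2.36 or -3.14 (two to four clicks short). A spring detent holds it at every multiple of 0.785 (45 deg, one click) and draws it to the nearest when let go; 1 to 3 N at a tab's end moves it over a click; it does not run on
- hub (a point): point on the wheel's axis, 52 mm above the shelf (mid-height of the tabs), axes as the counter's. The wheel: hub 68 mm across and 16 mm high, eight straight radial tabs every 45 degrees, each 7 mm thick and 20 mm tall (42 to 62 mm above the shelf), reaching 65 mm from the axis (the long one 91 mm). At rest one tab is always in line with the pointer
- long_tab_tip (a point): outer end of the one long tab at mid-height, 91 mm from the axis; this tab ends in an upright round bead 16 mm across, centred 83 mm from the axis; its x axis points outward along that tab
- pointer (a point): inner tip of the fixed steel pointer, 95 mm from the axis, 57 mm high: a short finger on top of a 10 x 16 mm post that stands on the foot 111 mm from the axis; finger top 61 mm above the shelf. The long tab passes 4 mm inside it
- comal: cast iron comal (flat griddle), 240 mm across, 16 mm high, with a bar handle; origin under its centre
- press: closed wooden tortilla press with a handle bar across its top, 245 x 200 x 78 mm; origin under its centre
- bowl: empty blue ceramic bowl, 150 mm across, 60 mm high; origin under its centre
- spatula: steel spatula lying flat, 260 mm long; origin under its middle
- mug: white ceramic mug, 76 mm across, 85 mm high; origin under its centre
- salt: small glass salt jar, 48 mm across, 62 mm high, standing beside the counter; origin under its centre
- spoon: wooden spoon lying flat beside the counter, 170 mm long; origin under its middle
Mind the look-alikes: they are no part of the job. Leave any red look-alike of the counter alone.

How it is judged (in metres and radians):
At the end, for the whole second after the job is handed in: The wheel rests in the detent with its long tab at the pointer (within 0.15 rad, reached clockwise), the counter stands upright within 25 mm of where it was, and every other thing is within 20 mm of its place (value of joint tally_wheel between -0.15 and 0.15 rad and velocity of joint tally_wheel between -0.1 and 0.1 rad/s and distance of counter from where it was at the start of the episode below 0.025 m and angle between counter's own z axis and vertical below 0.05 rad and linear speed of counter below 0.02 m/s and distance of each of comal, press, bowl, spatula, mug, salt, spoon from where it was at the start of the episode below 0.02 m); the robot touches nothing.
It fails at once if the wheel went past the pointer towards the next click (value of joint tally_wheel above 0.45 rad).
It fails at once if the counter was lifted or tipped (height (world z) of counter above 0.006 m or angle between counter's own z axis and vertical above 0.12 rad).
It fails at once if the counter was pushed out of its place (30 mm) (distance of counter from where it was at the start of the episode above 0.03 m).
It fails at once if the wheel was squeezed or forced (over 12 N) instead of lightly flicked (contact force between the arm and tally_wheel above 12 N).
It fails at once if something else on the shelf was moved or picked up (20 mm) (distance of any of comal, press, bowl, spatula, mug, salt, spoon from where it was at the start of the episode above 0.02 m).
It also fails if it takes over 64 s, if anything falls off the work surface, if the arm or the gripper's body presses on something with over 40 N, if the wrist force passes 120 N, or if a joint passes its speed limit or range.

### The arm

A 6-joint arm with a two-finger parallel gripper is mounted at the origin on the work surface. World frame = base frame: x ahead of the robot, y to its left, z up, the work surface at z = 0. Lengths are in mm, angles in degrees, forces in N, time in s.
With the tool pointing down it reaches from about 350 to 850 mm from the base axis. Payload 8.1 kg.
Tool frame: the origin (TCP) lies between the finger pads; the fingertips stand 8 mm ahead of it and the grasp point (between the pads) lies 11 mm behind it (r.tip_extent is the distance from the TCP to the fingertips, in mm); z points along the fingers, y is the direction in which the jaws open and shut (so a half turn about z gives the same grasp; the last joint's range is limited). The gripper opens to 85 mm and grips with 20 to 120 N. Pads are 22 mm wide; open, the fingers measure 114 mm over their backs; the gripper's body (76 mm by 85 mm) begins 54 mm behind the grasp point. The pads swing forward as they close: fully open they stand 13 mm farther back than shut.
Start: joints at [-75.825, 7.471, 85.268, -0, 87.261, -4.893], TCP at [196.035, -567.077, 239.292] pointing down, gripper open.
Joint ranges: [-169.43, 169.43], [-51.17, 129.36], [1.28, 143.12], [-76.62, 256.62], [0, 156.53], [-152.29, 152.29]. Speed limits (degrees/s): [136.94, 136.94, 159.86, 180, 180, 180].

### API

Orientations are given as [roll, pitch, yaw] about the fixed x, y, z axes, in that order (R = Rz(yaw) Ry(pitch) Rx(roll)).
In Python, from bench import sensors, viewer, hand_in, r gives the robot as it stands. The module is installed in compiled form; this text tells all that it offers.
- The arm moves only by the tool move_arm, never from a script. Its argument "rows" is a list that holds one entry, the list of rows, each a list of 6 numbers: the shift along the tool's x, y, z in m, then the turn, a rotation vector about the tool's x, y, z in degrees. In form: [[[tx, ty, tz, rx, ry, rz], ...]]. A call has 1 to 20 rows; each row is the pose to reach, as a shift and turn from the pose commanded when the call began, along the tool's axes at that moment; what a row does not reach only later rows make up. A row lasts 1/10 s, in which the tool goes at most 50 mm and 8.59 degrees, less where a joint would pass 70% of its speed; a pose out of reach is approached as far as the arm can. A call with a gripper value outside its range is refused whole. "grip" is the opening, from 0 (shut) to 1 (fully open), set as the call begins (left out, the last holds). The fingers move at their own pace and stop on an object; "newtons" is the grip in N (left out, the last holds). Time passes only in rows, so rows that repeat a pose let the fingers close. It gives the time, the measured TCP pose, the force and the opening at its end, in the units of the state.
- sensors.sense(): the state, without advancing time (a new reading comes with each control period).
- viewer.snapshot(name): name is "side" or "top"; returns a dict with "color" (384x512x3 uint8, red, green, blue), "camera_matrix" (3x3 intrinsics, pixels), "k1" (the pictures are not rectified: a ray, as slopes to the right and down, at radius r is drawn at 1 + k1 r^2 times it, then the intrinsics apply), "R" (3x3) and "t" (3): a world point X has camera coordinates R X + t. Camera axes: x right, y down, z forward; pixel columns grow to the right and rows downward; lengths in mm; the calibration is good to about 2 mm. A picture is of the moment at which its call begins. There is no depth.
- hand_in(): hands the job in, once; it reports no verdict.
The state is a dict: "time": time; "joint_pos": joint angles; "qd": joint speeds; "joint_efforts": joint torques, N m; "tool_pos": TCP position; "tcp_rot": TCP orientation; "ft_force": force on the tool from outside, world axes, zero at the start; "wrist_torque": the same for the moment, N m; "finger_gap": finger opening in mm.
Only numpy, scipy, OpenCV 4.12 (cv2) and the standard library are available. Lean on these libraries where they do the work, as an engineer would, in place of code of your own. Each camera call takes 0.05 s, during which the arm holds its last target.

## Working session

There is one attempt and no reset: what is moved stays moved. The work goes in short steps, Python scripts to look and compute and a tool call to move; the robot and the scene stay as the last step left them, time stands still between calls to the robot, and variables do not carry over. Pictures are saved under pics/ and viewed, and the job is handed in when it is done.

Besides the shell and the picture viewer there is one more tool, called as name(argument=value, ...) on one line, values as JSON. move_arm: Moves the arm, as the interface text tells. Its arguments: {"type":"object","properties":{"rows":{"type":"array","items":{"type":"array","items":{"type":"array","items":{"type":"number"}}}},"grip":{"type":"number"},"newtons":{"type":"number"}},"required":["rows"]}

```bash
mkdir -p pics
cat > h.py <<'E'
import numpy as np,cv2
def ray(s,u,v):
    K=s["camera_matrix"];k=s["k1"]
    xd=np.array([(u-K[0,2])/K[0,0],(v-K[1,2])/K[1,1]]);x=xd.copy()
    for _ in range(30): x=xd/(1+k*(x@x))
    R=np.array(s["R"]);t=np.array(s["t"])
    return -R.T@t, R.T@np.array([x[0],x[1],1])
def onz(s,u,v,z):
    c,d=ray(s,u,v); return c+d*(z-c[2])/d[2]
def proj(s,X):
    K=s["camera_matrix"];p=np.array(s["R"])@np.array(X,float)+s["t"];x=p[:2]/p[2];x=x*(1+s["k1"]*(x@x))
    return K[0,0]*x[0]+K[0,2],K[1,1]*x[1]+K[1,2]
E
python3 - <<'E'
from bench import sensors,viewer,r
import cv2,pickle
S={}
for n in("side","top"):
    s=viewer.snapshot(n);S[n]=s;cv2.imwrite(f"pics/{n}0.png",cv2.cvtColor(s["color"],cv2.COLOR_RGB2BGR))
    print(n,s["camera_matrix"],s["k1"],s["R"],s["t"])
pickle.dump({k:dict(v) for k,v in S.items()},open("s0.pkl","wb"))
print(sensors.sense(),r.tip_extent)
E
```

```text
side [[392.387869     0.         249.66634074]
 [  0.         392.387869   191.87288902]
 [  0.           0.           1.        ]] -0.031000157347134658 [[-0.93864913 -0.34468253 -0.01147864]
 [-0.23017005  0.65089734 -0.72343237]
 [ 0.25682591 -0.67640713 -0.69029982]] [ 467.77947522  162.90119629 1084.10256068]
top [[417.17224564   0.         255.93671846]
 [  0.         417.17224564 186.30754886]
 [  0.           0.           1.        ]] 0.04896835674070004 [[ 1.23608647e-02 -9.99922801e-01  1.26495814e-03]
 [-9.90171819e-01 -1.24165521e-02 -1.39303981e-01]
 [ 1.39308933e-01  4.69391752e-04 -9.90248858e-01]] [  10.35755272  522.13774975 1308.67682461]
{'time': 0.1, 'joint_pos': array([-7.58267136e+01,  7.51196902e+00,  8.53243046e+01, -1.09732372e-04,
        8.72616185e+01, -4.89070638e+00]), 'qd': array([ 0.00977454,  0.02910041, -0.13186036,  0.05233852,  0.04257453,
       -0.01301034]), 'joint_efforts': array([ 2.28032033e-03, -5.70954502e+01, -5.01940942e+01, -1.07418891e-04,
        8.07575852e-03,  8.36852422e-06]), 'tool_pos': array([ 195.89731866, -566.59903006,  238.32481277]), 'tcp_rot': array([-1.79902455e+02, -8.23662712e-03,  1.90639911e+01]), 'ft_force': array([0.0216767 , 0.43121718, 1.02894029]), 'wrist_torque': array([-0.00257986,  0.01236167,  0.03791132]), 'finger_gap': 85.70788539649884} 8.0
```

View pics/top0.png

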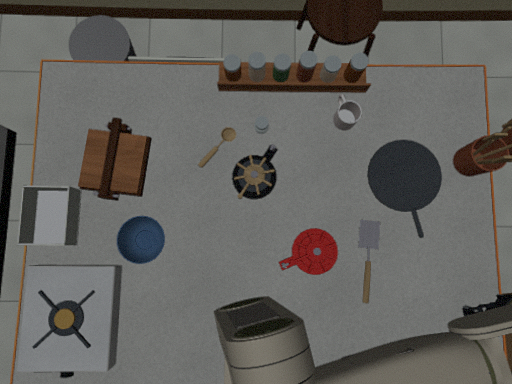

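View pics/side0.png

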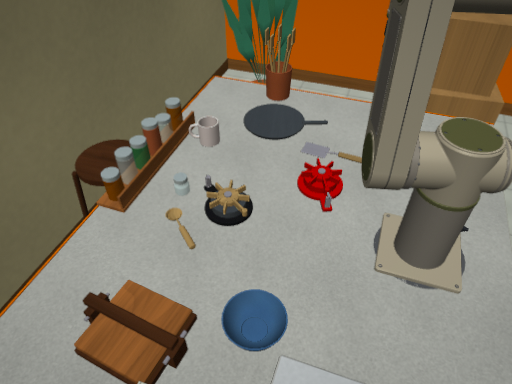

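Candidates for the counter are the black-footed one with a wooden wheel at top (255,175) / side (229,203), and the red look-alike at top (314,251) / side (321,182). The description fits the black and wooden one, so I'll check it in close crops.

Run:
```python
import pickle,cv2,numpy as np
from h import *
S=pickle.load(open("s0.pkl","rb"))
a=cv2.cvtColor(S["top"]["color"],cv2.COLOR_RGB2BGR)[115:210,190:300]
b=cv2.cvtColor(S["side"]["color"],cv2.COLOR_RGB2BGR)[155:250,160:270]
o=np.vstack([cv2.resize(a,(693,598),interpolation=cv2.INTER_CUBIC)])
cv2.imwrite("pics/ctop.png",o);cv2.imwrite("pics/cside.png",cv2.resize(b,(693,598),interpolation=cv2.INTER_CUBIC))
s=S["top"]
for n,m in(("black",(s["color"].max(2)<45)),):
    m=m.astype(np.uint8);m[:, :220]=0;m[:,300:]=0;m[:130]=0;m[210:]=0
    c=max(cv2.findContours(m,0,2)[0],key=cv2.contourArea);print(n,cv2.boundingRect(c),cv2.contourArea(c))
```

```text
black (243, 172, 33, 27) 224.5
```

View pics/ctop.png

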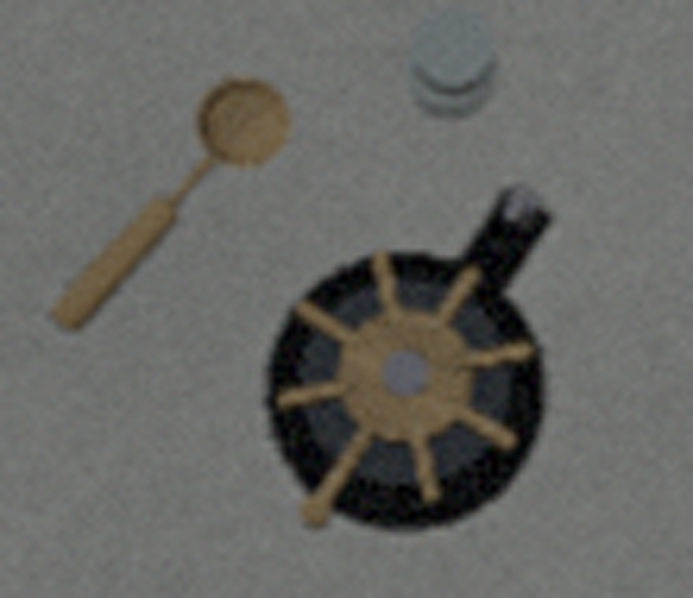

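View pics/cside.png

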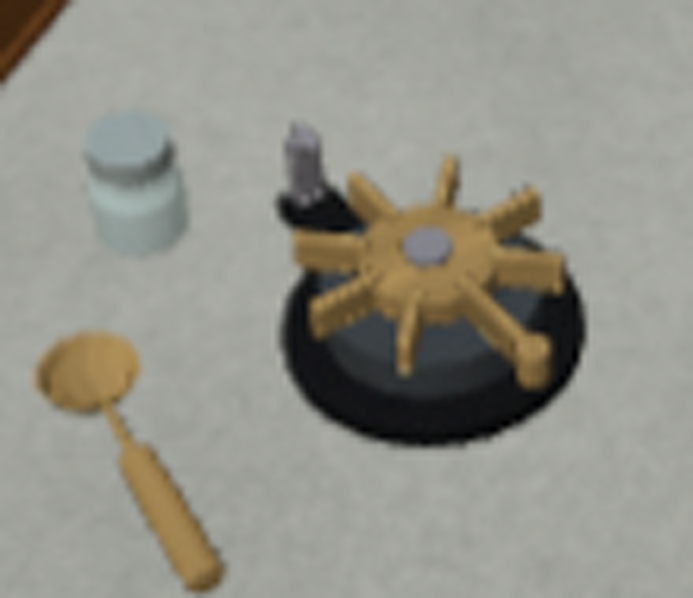

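Run:
```python
import pickle
from h import *
S=pickle.load(open("s0.pkl","rb"));t=S["top"];d=S["side"]
p=lambda x,y:(190+(x+.5)/6.3-.5,115+(y+.5)/6.3-.5)
q=lambda x,y:(160+(x+.5)/6.3-.5,155+(y+.5)/6.3-.5)
H=onz(t,*p(406,373),64);Hs=onz(d,*q(427,246),64);print("hub",H,Hs)
for n,a,b,z in(("ptr",(521,200),(301,132),61),("bead",(316,512),(535,347),62)):
    A=onz(t,*p(*a),z);B=onz(d,*q(*b),z)
    for X,h in((A,H),(B,Hs)): e=X-h;print(n,X.round(1),np.hypot(*e[:2]).round(1),np.degrees(np.arctan2(e[1],e[0])).round(1))
F=p(406,390);print("foot",onz(t,*F,10))
# tab ends in top
for x,y in((384,262),(468,280),(525,352),(508,440),(432,493),(287,398),(307,312)):
    e=onz(t,*p(x,y),62)-H;print(np.hypot(*e[:2]).round(1),np.degrees(np.arctan2(e[1],e[0])).round(1))
print("salt",onz(t,*p(452,40),62),onz(d,*q(130,135),62),"spoon ends",onz(t,*p(245,120),5),onz(t,*p(70,320),5))
```

```text
hub [558.12833912  23.4057935   64.        ] [558.49566781  26.36092076  64.        ]
ptr [648.7 -34.   61. ] 107.2 -32.4
ptr [650.4 -31.2  61. ] 108.5 -32.1
bead [487.4  67.5  62. ] 83.4 148.1
bead [487.9  69.2  62. ] 82.5 148.8
foot [558.35349482  23.58572102  10.        ]
58.5 11.7
57.4 -32.4
61.1 -78.8
61.4 -122.7
62.0 -167.1
61.2 102.4
59.2 58.5
salt [731.86460871   2.07533584  62.        ] [7.29422284e+02 1.85683511e-01 6.20000000e+01] spoon ends [703.82436555 111.28341973   5.        ] [594.29897726 201.17496381   5.        ]
```

The wooden counter is confirmed. Its hub is near (558.3, 24.5), the pointer points to -32°, and the long tab is at 148°, opposite the pointer, so it is four clicks short. The radii I measured (107 and 83 mm) agree with the description.

Plan: shut the fingers, enter the gap between two short tabs at -99.6°, sweep about 44° clockwise about the hub, lift, return, and repeat.

```bash
cat >> h.py <<'E'
from scipy.spatial.transform import Rotation as Ro
HUB=np.array([558.3,24.5]);
def pose(b,r,z):  # tool centre at polar angle b about hub, tool x along clockwise tangent
    b_=np.radians(b); return np.array([HUB[0]+r*np.cos(b_),HUB[1]+r*np.sin(b_),z]),Ro.from_euler('xyz',[180,0,b-90],degrees=True)
def rel(p0,R0,p1,R1):
    return np.r_[(R0.inv().apply(p1-p0)/1000).round(4),(R0.inv()*R1).as_rotvec(degrees=True).round(2)]
E
python3 - <<'E'
from h import *
p1,R1=pose(-99.6,68,130)
print(p1,rel(np.array([196.035,-567.077,239.292]),Ro.from_euler('xyz',[180,0,19.06],degrees=True),p1,R1))
E
```

```text
[546.95972522 -42.54773052 130.        ] [ 5.0300e-01 -3.8120e-01  1.0930e-01 -0.0000e+00  0.0000e+00 -1.5134e+02]
```

move_arm(rows=[[[0.503, -0.3812, 0.1093, 0, 0, -151.34], [0.503, -0.3812, 0.1093, 0, 0, -151.34], [0.503, -0.3812, 0.1093, 0, 0, -151.34], [0.503, -0.3812, 0.1093, 0, 0, -151.34], [0.503, -0.3812, 0.1093, 0, 0, -151.34], [0.503, -0.3812, 0.1093, 0, 0, -151.34], [0.503, -0.3812, 0.1093, 0, 0, -151.34], [0.503, -0.3812, 0.1093, 0, 0, -151.34], [0.503, -0.3812, 0.1093, 0, 0, -151.34], [0.503, -0.3812, 0.1093, 0, 0, -151.34], [0.503, -0.3812, 0.1093, 0, 0, -151.34], [0.503, -0.3812, 0.1093, 0, 0, -151.34], [0.503, -0.3812, 0.1093, 0, 0, -151.34], [0.503, -0.3812, 0.1093, 0, 0, -151.34], [0.503, -0.3812, 0.1093, 0, 0, -151.34], [0.503, -0.3812, 0.1093, 0, 0, -151.34], [0.503, -0.3812, 0.1093, 0, 0, -151.34], [0.503, -0.3812, 0.1093, 0, 0, -151.34], [0.503, -0.3812, 0.1093, 0, 0, -151.34], [0.503, -0.3812, 0.1093, 0, 0, -151.34]]], grip=0, newtons=20)

```text
time: 2.1
tool_pos: [546.7, -42.4, 129.7]
tcp_rot: [-180.0, -0.0, 170.2]
ft_force: [0.4, 0.2, 0.1]
finger_gap: 0.1
```

Run:
```python
from bench import sensors,viewer,r
from h import *
s=viewer.snapshot("side");print(r.tip_extent,sensors.sense()["tool_pos"])
im=cv2.cvtColor(s["color"],cv2.COLOR_RGB2BGR)
c=cv2.resize(im[90:240,150:330],None,fx=4,fy=4,interpolation=cv2.INTER_CUBIC)
for X,col in(((546.7,-42.4,129.7),(0,0,255)),((546.7,-42.4,121.7),(0,255,0))):
    u,v=proj(s,X);cv2.circle(c,(int((u-150)*4),int((v-90)*4)),3,col,-1)
cv2.imwrite("pics/s1.png",c)
```

```text
8.0 [546.7161189  -42.45689021 129.74504498]
```

View pics/s1.png

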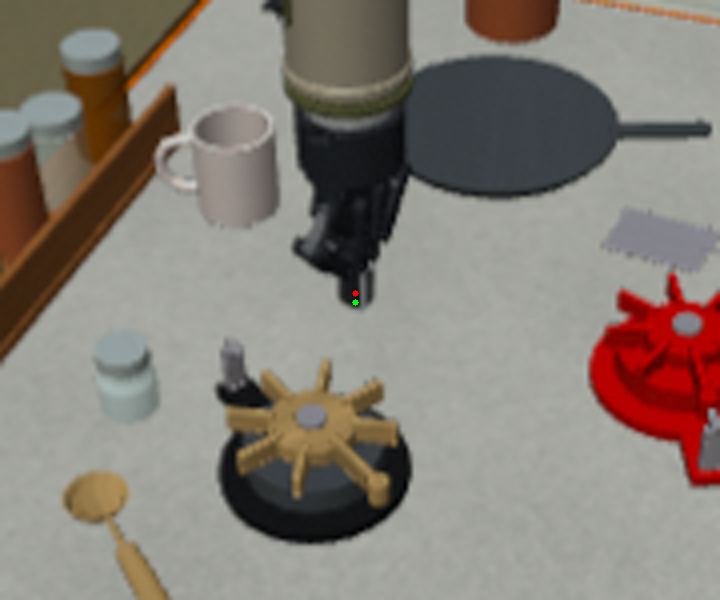

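The picture shows the shut fingertip at crop (355,300), matching the computed TCP and tip. Nothing is touched. Next I descend into the gap.

move_arm(rows=[[[0, 0, 0.02, 0, 0, 0], [0, 0, 0.04, 0, 0, 0], [0, 0, 0.055, 0, 0, 0], [0, 0, 0.065, 0, 0, 0], [0, 0, 0.071, 0, 0, 0], [0, 0, 0.074, 0, 0, 0], [0, 0, 0.074, 0, 0, 0]]])

```text
time: 2.85
tool_pos: [547.0, -42.5, 56.1]
tcp_rot: [180.0, 0.0, 170.4]
ft_force: [-0.3, -0.5, -0.4]
finger_gap: -0.0
```

Run:
```python
from h import *
p0,R0=pose(-99.6,68,56)
for k in range(1,21):
    print(list(map(float,rel(p0,R0,*pose(-99.6-2.2*k,68,56)))))
```

```text
[0.0026, 0.0001, 0.0, 0.0, -0.0, 2.2]
[0.0052, 0.0002, 0.0, 0.0, -0.0, 4.4]
[0.0078, 0.0005, 0.0, 0.0, -0.0, 6.6]
[0.0104, 0.0008, 0.0, 0.0, -0.0, 8.8]
[0.013, 0.0012, 0.0, 0.0, -0.0, 11.0]
[0.0155, 0.0018, 0.0, -0.0, -0.0, 13.2]
[0.0181, 0.0024, 0.0, 0.0, -0.0, 15.4]
[0.0206, 0.0032, 0.0, -0.0, -0.0, 17.6]
[0.023, 0.004, 0.0, 0.0, -0.0, 19.8]
[0.0255, 0.005, 0.0, -0.0, -0.0, 22.0]
[0.0279, 0.006, 0.0, 0.0, -0.0, 24.2]
[0.0302, 0.0071, 0.0, -0.0, -0.0, 26.4]
[0.0326, 0.0083, 0.0, 0.0, -0.0, 28.6]
[0.0348, 0.0096, 0.0, 0.0, -0.0, 30.8]
[0.037, 0.011, 0.0, 0.0, -0.0, 33.0]
[0.0392, 0.0124, 0.0, 0.0, -0.0, 35.2]
[0.0413, 0.014, 0.0, 0.0, -0.0, 37.4]
[0.0433, 0.0156, 0.0, -0.0, -0.0, 39.6]
[0.0453, 0.0173, 0.0, 0.0, -0.0, 41.8]
[0.0472, 0.0191, 0.0, -0.0, -0.0, 44.0]
```

move_arm(rows=[[[0.0026, 0.0001, 0, 0, 0, 2.2], [0.0052, 0.0002, 0, 0, 0, 4.4], [0.0078, 0.0005, 0, 0, 0, 6.6], [0.0104, 0.0008, 0, 0, 0, 8.8], [0.013, 0.0012, 0, 0, 0, 11], [0.0155, 0.0018, 0, 0, 0, 13.2], [0.0181, 0.0024, 0, 0, 0, 15.4], [0.0206, 0.0032, 0, 0, 0, 17.6], [0.023, 0.004, 0, 0, 0, 19.8], [0.0255, 0.005, 0, 0, 0, 22], [0.0279, 0.006, 0, 0, 0, 24.2], [0.0302, 0.0071, 0, 0, 0, 26.4], [0.0326, 0.0083, 0, 0, 0, 28.6], [0.0348, 0.0096, 0, 0, 0, 30.8], [0.037, 0.011, 0, 0, 0, 33], [0.0392, 0.0124, 0, 0, 0, 35.2], [0.0413, 0.014, 0, 0, 0, 37.4], [0.0433, 0.0156, 0, 0, 0, 39.6], [0.0453, 0.0173, 0, 0, 0, 41.8], [0.0472, 0.0191, 0, 0, 0, 44]]])

```text
time: 4.85
tool_pos: [504.3, -15.8, 57.1]
tcp_rot: [179.9, 0.1, 126.3]
ft_force: [-0.5, -0.1, 0.6]
finger_gap: 0.2
```

```bash
cat > look.py <<'E'
import sys
from bench import sensors,viewer
from h import *
n=sys.argv[1]
for v,(x,y) in(("side",(170,160)),("top",(190,115))):
    s=viewer.snapshot(v);im=cv2.cvtColor(s["color"],cv2.COLOR_RGB2BGR)[y:y+95,x:x+110]
    cv2.imwrite(f"pics/{v}_{n}.png",cv2.resize(im,(550,475),interpolation=cv2.INTER_CUBIC))
z=sensors.sense();print(z["time"],z["tool_pos"],z["ft_force"])
E
python3 look.py c1
```

```text
4.95 [504.15681905 -15.67613025  56.93725168] [ 0.52993272  0.54257451 -0.21044736]
```

View pics/side_c1.png

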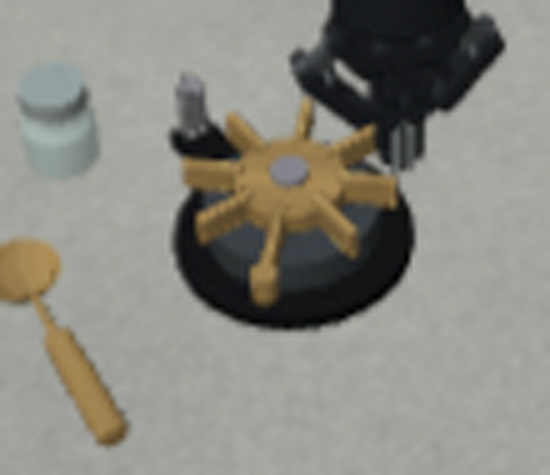

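First click done: the bead is now at crop (263,283), one step on, and the finger is free in the gap with about zero force. Next I lift, return and descend.

move_arm(rows=[[[0, 0, -0.02, 0, 0, 0], [0, 0, -0.035, 0, 0, 0], [0, 0, -0.035, 0, 0, 0], [-0.01, 0.002, -0.035, 0, 0, -8], [-0.02, 0.005, -0.035, 0, 0, -16], [-0.03, 0.009, -0.035, 0, 0, -24], [-0.038, 0.013, -0.035, 0, 0, -32], [-0.0444, 0.0171, -0.035, 0, 0, -40], [-0.0472, 0.0191, -0.035, 0, 0, -44], [-0.0472, 0.0191, -0.035, 0, 0, -44], [-0.0472, 0.0191, -0.02, 0, 0, -44], [-0.0472, 0.0191, -0.008, 0, 0, -44], [-0.0472, 0.0191, 0, 0, 0, -44], [-0.0472, 0.0191, 0, 0, 0, -44]]])

```text
time: 6.35
tool_pos: [545.0, -42.0, 53.4]
tcp_rot: [180.0, -0.2, 170.4]
ft_force: [-0.1, 0.3, 0.2]
finger_gap: 0.3
```

```bash
python3 look.py c1b
```

```text
6.45 [546.48354874 -42.31666418  55.44454504] [-0.03096204  0.270397   -0.14687191]
```

View pics/side_c1b.png

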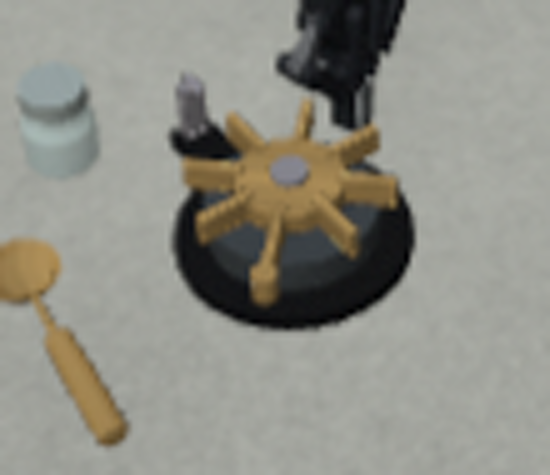

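The arm has settled back at the start pose, in the gap at (350,110). The wheel is unchanged with the bead at (263,283), and the counter has not moved. Second click.

move_arm(rows=[[[0.0026, 0.0001, 0, 0, 0, 2.2], [0.0052, 0.0002, 0, 0, 0, 4.4], [0.0078, 0.0005, 0, 0, 0, 6.6], [0.0104, 0.0008, 0, 0, 0, 8.8], [0.013, 0.0012, 0, 0, 0, 11], [0.0155, 0.0018, 0, 0, 0, 13.2], [0.0181, 0.0024, 0, 0, 0, 15.4], [0.0206, 0.0032, 0, 0, 0, 17.6], [0.023, 0.004, 0, 0, 0, 19.8], [0.0255, 0.005, 0, 0, 0, 22], [0.0279, 0.006, 0, 0, 0, 24.2], [0.0302, 0.0071, 0, 0, 0, 26.4], [0.0326, 0.0083, 0, 0, 0, 28.6], [0.0348, 0.0096, 0, 0, 0, 30.8], [0.037, 0.011, 0, 0, 0, 33], [0.0392, 0.0124, 0, 0, 0, 35.2], [0.0413, 0.014, 0, 0, 0, 37.4], [0.0433, 0.0156, 0, 0, 0, 39.6], [0.0453, 0.0173, 0, 0, 0, 41.8], [0.0472, 0.0191, 0, 0, 0, 44]]])

```text
time: 8.45
tool_pos: [504.1, -15.7, 56.8]
tcp_rot: [179.9, 0.1, 126.3]
ft_force: [0.8, -0.2, -0.3]
finger_gap: -0.1
```

move_arm(rows=[[[0, 0, -0.02, 0, 0, 0], [0, 0, -0.035, 0, 0, 0], [0, 0, -0.035, 0, 0, 0], [-0.01, 0.002, -0.035, 0, 0, -8], [-0.02, 0.005, -0.035, 0, 0, -16], [-0.03, 0.009, -0.035, 0, 0, -24], [-0.038, 0.013, -0.035, 0, 0, -32], [-0.0444, 0.0171, -0.035, 0, 0, -40], [-0.0472, 0.0191, -0.035, 0, 0, -44], [-0.0472, 0.0191, -0.035, 0, 0, -44], [-0.0472, 0.0191, -0.02, 0, 0, -44], [-0.0472, 0.0191, -0.008, 0, 0, -44], [-0.0472, 0.0191, 0, 0, 0, -44], [-0.0472, 0.0191, 0, 0, 0, -44]]])

```text
time: 9.85
tool_pos: [545.0, -42.0, 53.4]
tcp_rot: [-180.0, -0.2, 170.4]
ft_force: [-1.0, -1.5, 0.4]
finger_gap: 0.0
```

```bash
python3 look.py c2
```

```text
9.95 [546.53406457 -42.24953334  55.44256439] [-0.66736302 -0.28346904 -0.41228345]
```

View pics/side_c2.png

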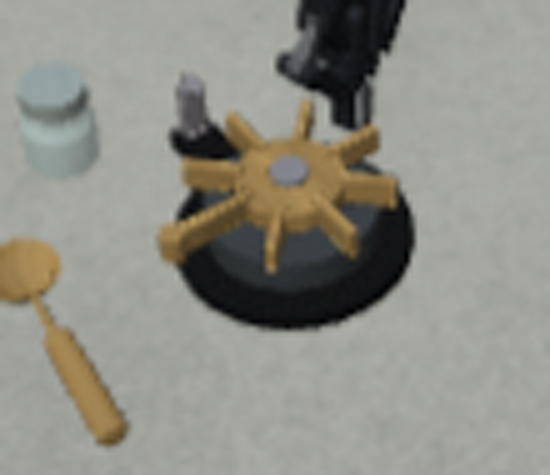

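The second click is home: the bead is at (173,240), two steps from the pointer post at (190,105), and the counter has not shifted. Third click.

move_arm(rows=[[[0.0026, 0.0001, 0, 0, 0, 2.2], [0.0052, 0.0002, 0, 0, 0, 4.4], [0.0078, 0.0005, 0, 0, 0, 6.6], [0.0104, 0.0008, 0, 0, 0, 8.8], [0.013, 0.0012, 0, 0, 0, 11], [0.0155, 0.0018, 0, 0, 0, 13.2], [0.0181, 0.0024, 0, 0, 0, 15.4], [0.0206, 0.0032, 0, 0, 0, 17.6], [0.023, 0.004, 0, 0, 0, 19.8], [0.0255, 0.005, 0, 0, 0, 22], [0.0279, 0.006, 0, 0, 0, 24.2], [0.0302, 0.0071, 0, 0, 0, 26.4], [0.0326, 0.0083, 0, 0, 0, 28.6], [0.0348, 0.0096, 0, 0, 0, 30.8], [0.037, 0.011, 0, 0, 0, 33], [0.0392, 0.0124, 0, 0, 0, 35.2], [0.0413, 0.014, 0, 0, 0, 37.4], [0.0433, 0.0156, 0, 0, 0, 39.6], [0.0453, 0.0173, 0, 0, 0, 41.8], [0.0472, 0.0191, 0, 0, 0, 44]]])

```text
time: 11.95
tool_pos: [504.2, -15.7, 56.8]
tcp_rot: [179.9, 0.1, 126.3]
ft_force: [-0.1, 0.1, 0.6]
finger_gap: 0.0
```

move_arm(rows=[[[0, 0, -0.02, 0, 0, 0], [0, 0, -0.035, 0, 0, 0], [0, 0, -0.035, 0, 0, 0], [-0.01, 0.002, -0.035, 0, 0, -8], [-0.02, 0.005, -0.035, 0, 0, -16], [-0.03, 0.009, -0.035, 0, 0, -24], [-0.038, 0.013, -0.035, 0, 0, -32], [-0.0444, 0.0171, -0.035, 0, 0, -40], [-0.0472, 0.0191, -0.035, 0, 0, -44], [-0.0472, 0.0191, -0.035, 0, 0, -44], [-0.0472, 0.0191, -0.02, 0, 0, -44], [-0.0472, 0.0191, -0.008, 0, 0, -44], [-0.0472, 0.0191, 0, 0, 0, -44], [-0.0472, 0.0191, 0, 0, 0, -44]]])

```text
time: 13.35
tool_pos: [545.0, -41.9, 53.4]
tcp_rot: [180.0, -0.2, 170.4]
ft_force: [-0.6, 0.8, 0.0]
finger_gap: -0.2
```

```bash
python3 look.py c3
```

```text
13.45 [546.55536041 -42.23829945  55.45787437] [ 1.06244074 -0.74670294  0.87038283]
```

View pics/side_c3.png

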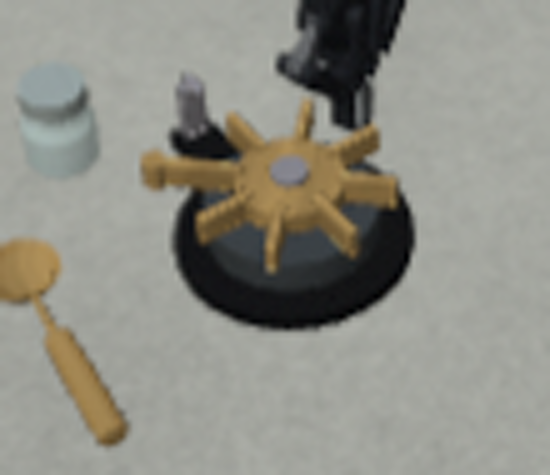

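The third click is home: the bead is at (153,170), exactly one step short of the pointer. I'll make one last flick, then lift well clear.

move_arm(rows=[[[0.0026, 0.0001, 0, 0, 0, 2.2], [0.0052, 0.0002, 0, 0, 0, 4.4], [0.0078, 0.0005, 0, 0, 0, 6.6], [0.0104, 0.0008, 0, 0, 0, 8.8], [0.013, 0.0012, 0, 0, 0, 11], [0.0155, 0.0018, 0, 0, 0, 13.2], [0.0181, 0.0024, 0, 0, 0, 15.4], [0.0206, 0.0032, 0, 0, 0, 17.6], [0.023, 0.004, 0, 0, 0, 19.8], [0.0255, 0.005, 0, 0, 0, 22], [0.0279, 0.006, 0, 0, 0, 24.2], [0.0302, 0.0071, 0, 0, 0, 26.4], [0.0326, 0.0083, 0, 0, 0, 28.6], [0.0348, 0.0096, 0, 0, 0, 30.8], [0.037, 0.011, 0, 0, 0, 33], [0.0392, 0.0124, 0, 0, 0, 35.2], [0.0413, 0.014, 0, 0, 0, 37.4], [0.0433, 0.0156, 0, 0, 0, 39.6], [0.0453, 0.0173, 0, 0, 0, 41.8], [0.0472, 0.0191, 0, 0, 0, 44]]])

```text
time: 15.45
tool_pos: [504.2, -15.6, 56.8]
tcp_rot: [179.9, 0.1, 126.3]
ft_force: [0.4, -0.3, 0.3]
finger_gap: -0.1
```

move_arm(rows=[[[0, 0, -0.02, 0, 0, 0], [0, 0, -0.04, 0, 0, 0], [0, 0, -0.07, 0, 0, 0], [0, 0, -0.1, 0, 0, 0], [0, 0, -0.14, 0, 0, 0], [-0.04, -0.03, -0.16, 0, 0, 0], [-0.08, -0.06, -0.16, 0, 0, 0], [-0.12, -0.09, -0.16, 0, 0, 0], [-0.14, -0.11, -0.16, 0, 0, 0], [-0.14, -0.11, -0.16, 0, 0, 0], [-0.14, -0.11, -0.16, 0, 0, 0]]])

```text
time: 16.55
tool_pos: [498.2, -194.1, 216.5]
tcp_rot: [180.0, 0.0, 126.3]
ft_force: [-0.3, -0.1, 1.0]
finger_gap: 0.3
```

```bash
python3 look.py c4
python3 - <<'E'
from bench import viewer
from h import *
import pickle
S=pickle.load(open("s0.pkl","rb"))
for v in("side","top"):
    s=viewer.snapshot(v);cv2.imwrite(f"pics/{v}_f.png",cv2.cvtColor(s["color"],cv2.COLOR_RGB2BGR))
    d=cv2.absdiff(s["color"],S[v]["color"]).max(2);cv2.imwrite(f"pics/{v}_d.png",cv2.convertScaleAbs(d,alpha=3))
E
```

```text
16.65 [ 498.4161876  -192.75926371  216.29882912] [ 0.19723474 -0.1711499   0.08765999]
```

View pics/side_c4.png

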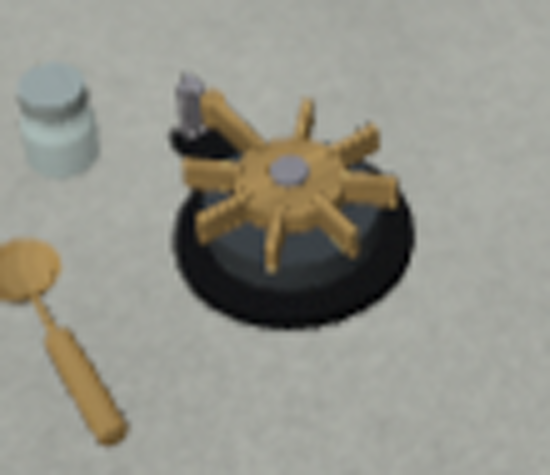

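View pics/top_c4.png

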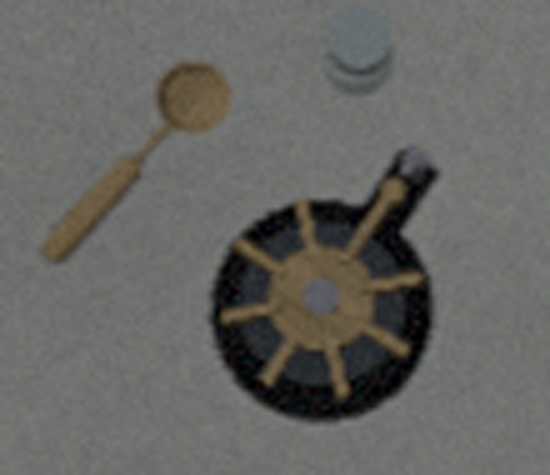

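View pics/side_d.png

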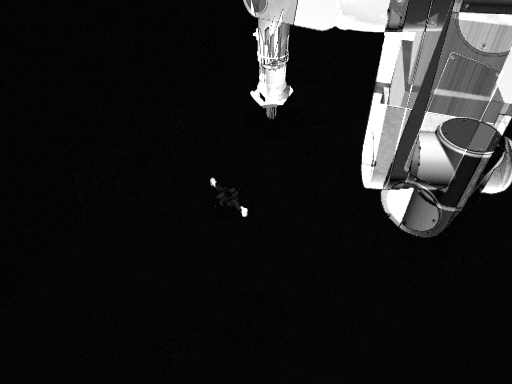

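View pics/side_f.png

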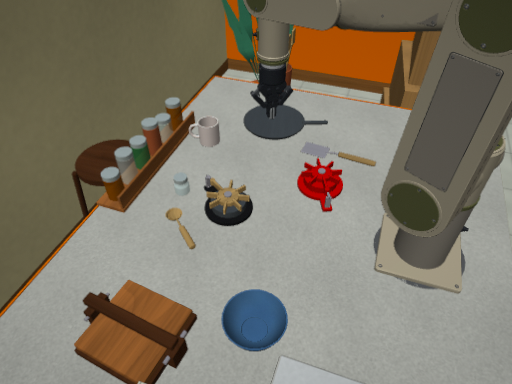

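The long tab is in line with the pointer: the bead is at top-crop (397,188), just inside the pointer at (415,160). The side difference picture shows only the bead's old and new places and the arm, so nothing else moved. The hand is high and clear.

```bash
python3 -c "
from bench import hand_in
print(hand_in())"
```

```text
the job is handed in; nothing more can be done
None
```

The tally wheel's long tab now rests in line with the steel pointer, and I handed the job in at about 16.8 s of the 64 s allowed. No verdict came back.

- **What I did:** I picked the black, wooden-wheeled counter and left the red look-alike alone. The long tab started four clicks short. I moved it with four light clockwise flicks of the shut fingertips on short tabs, lifting out of the gap after each flick.
- **Force:** The wrist force read under 2 N at the end of every move, but I did not sample it during the flicks.
- **Last checks:** In both views the wheel sits in its detent with the bead just inside the pointer. The before-and-after side picture shows only the bead's change of place and the arm, so the counter and everything else stayed put. The hand was about 200 mm above the shelf and clear. No checks failed; the two views put the hub about 3 mm apart, so I used their mean.

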